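Raise the sprung shield of a UV viewing table to its working mark and hold it

ROBOT

A 6-joint arm with a two-finger parallel gripper is mounted at the origin on the work surface. World frame = base frame: x ahead of the robot, y to its left, z up, the work surface at z = 0. Lengths are in m, angles in rad, forces in N, time in s.
With the tool pointing down it reaches from about 0.275 to 0.85 m from the base axis. Payload 5.2 kg.
Tool frame: the origin (TCP) lies at the very end of the fingers, on their centre line; the grasp point (between the pads) lies 19 mm behind it; z points along the fingers, y is the direction in which the jaws open and shut (so a half turn about z gives the same grasp; the last joint's range is limited). The gripper opens to 85 mm and grips with 20 to 120 N. Pads are 22 mm wide; open, the fingers measure 114 mm over their backs; the gripper's body (76 mm by 85 mm) begins 54 mm behind the grasp point. The pads swing forward as they close: fully open they stand 13 mm farther back than shut.
Start: joints at [-0.203, 0.259, 1.535, -0, 1.348, -0.203], TCP at [0.55, 0, 0.231] pointing down, gripper open.
Joint ranges: [-3.14, 3.14], [-0.91, 2.08], [0.19, 2.58], [-1.22, 4.36], [0.22, 2.71], [-3.12, 3.12]. Speed limits (rad/s): [2.57, 2.57, 3.14, 3.14, 3.14, 3.14].

INTERFACE

Orientations are given as a unit quaternion [w, x, y, z].
In Python, from workcell import env, viewer gives the robot as it stands. The module is installed in compiled form; this text tells all that it offers.
- The arm moves only by the shell command python3 -m creep 'ROWS' [OPENING] [FORCE]. ROWS is JSON, a list of rows, each a list of 2 entries, a list of its own where there are three numbers: the shift along the tool's x, y, z normalised to -1 to 1, where 1 is 0.08 m, then the turn, a rotation vector about the tool's x, y, z normalised to -1 to 1, where 1 is pi/4 rad. A call has 1 to 8 rows; each row is the pose to reach, as a shift and turn from the pose commanded when the call began, along the tool's axes at that moment; what a row does not reach only later rows make up. A row lasts 1/12 s, in which the tool goes at most 41.7 mm and 7.16 degrees, less where a joint would pass 70% of its speed; a pose out of reach is approached as far as the arm can. A call with a number of a shift or a turn outside -1 to 1 is refused whole. A call with a gripper value outside its range is refused whole. OPENING is the closure, from 0 (fully open) to 1 (shut), set as the call begins (- or left out, the last holds). The fingers move at their own pace and stop on an object; FORCE is the grip in N (left out, the last holds). Time passes only in rows, so rows that repeat a pose let the fingers close. It gives the time, the measured TCP pose, the force and the opening at its end, in the units of the state.
- env.get_obs(): the state, without advancing time (a new reading comes with each control period).
- viewer.read_camera(name): name is "scene" or "side" or "wrist"; returns a dict with "frame" (400x640x3 uint8, red, green, blue), "mtx" (3x3 intrinsics, pixels), "position" and "rotation" of the camera in the world. Camera axes: x right, y up, looking along -z (the intrinsics and any distortion apply to the point x, -y, -z); pixel columns grow to the right and rows downward; lengths in m; the calibration is good to about 2 mm. A picture is of the moment at which its call begins. There is no depth.
- env.finish_job(): hands the job in, once; it reports no verdict.
The state is a dict: "t": time; "joints": joint angles; "qd": joint speeds; "joint_torque": joint torques, N m; "ee_pos": TCP position; "tcp_rot": TCP orientation; "force": force on the tool from outside, world axes, zero at the start; "moment": the same for the moment, N m; "width": finger opening in m.
Only numpy, scipy, OpenCV 4.12 (cv2) and the standard library are available. Lean on these libraries where they do the work, as an engineer would, in place of code of your own. Each camera call takes 0.05 s, during which the arm holds its last target.

TASK

A colleague wants to pick glowing colonies from the culture dish on the UV viewing table. With the amber shield still fully shut, switch the lamp on by pushing its red toggle right over, away from you; then lift the shield by its front pull bar, against the spring hinge, until its yellow pointer lines up with the green clip on the side quadrant (never into the red part), and finish while still holding it there, steady, by the bar. Leave the clip, the dish, the dish stack, the stain bottle and the slide box where they are.

Things in the scene. Friction and masses are not known exactly. Their poses are not given: they have to be found in the camera images.
- uv_table: UV viewing table: white metal lamp housing, 300 deep (x) x 360 wide (y) x 85 mm high to its deck, fixed on the bench. Origin: centre of its underside. x points from its front (robot side) to its back, y to its left, z up. Amber shield on the right of the deck, grey control strip 68 mm wide along the left edge, thin white upright quadrant along the right edge.
- shield (a joint): Opening of the amber shield, rad: 0 shut, grows as its front rises (stop at 1.31). Hinge axis level, along housing y, at housing x = +95, z = 117 mm. A shallow hood 245 long x 260 wide x 30 mm deep, 0.55 kg +-20%. A spring pulls it shut: lifting at the bar takes about 5 N at 0, 7 N at 0.75 rad; let go, it falls shut. Red part of the quadrant: from 0.98 rad.
- handle (a point): Centre of the shield's black pull bar: round, 12 mm thick, 110 mm long along y, 94 mm clear between its two arms, 34 mm clear behind it to the shield's skirt (flush with the housing's front), free below down to the bench. Shut: housing x = -190, y = -35, z = 103 mm, i.e. 285 mm ahead of and 14 mm below the hinge axis, about which it swings. Axes: the shield's, as the housing's when shut.
- pointer (a point): Tip of the yellow pointer on the right edge of the shield, 116 mm from the hinge axis, level with it when shut.
- clip (a joint): Where the green clip is clamped on the quadrant, rad, with the same axis and the same zero as joint shield: the pointer is on the clip's middle when both values are equal. The clip stays where it is unless pushed hard.
- clip_mark (a point): Centre of the green clip (44 mm radially, 16 along the scale, 14 thick, small dark screw), 139 mm from the hinge axis, on the white quadrant (120 to 145 mm from that axis, black tick every 10 degrees from 0) at the housing's right edge, y = -174 mm. Its axes turn with the clip as the handle's do with the shield.
- lamp_switch (a joint): Lamp toggle, rad: 0 fully towards the housing's front (off), 1.0 fully over to the back (on, counted from 0.8). Stays where it is left; about 1.5 N at the tip moves it.
- switch_tip (a point): Centre of the red ball tip (16 mm across) of the lamp toggle, on the front part of the control strip. The toggle's pivot is at housing x = -105, y = +141, z = 97 mm; the tip is 42 mm from it, so it moves about 40 mm from front to back and stands about 134 mm above the bench at either end.
- dish_mid (a point): Centre of the culture dish, 90 mm across, 16 mm high, lying under the shield on the dark violet filter glass (87 mm above the bench). Bystander.
- dish_stack_mid (a point): Centre of a stack of three dishes, 90 mm across, 48 mm high, on the bench. Bystander.
- stain_bottle_mid (a point): Point 50 mm up in the amber stain bottle, 48 mm across, 105 mm high, on the bench. Bystander.
- slide_box_mid (a point): Centre of the blue slide box, 87 x 177 x 36 mm, on the bench. Bystander.

How it is judged:
On the way:
1. the lamp is switched on while the shield is still shut (value of joint lamp_switch above 0.8 rad and value of joint shield below 0.05 rad), for 0.1 s.
At the end, for the whole second after the job is handed in: The fingers alone hold the shield (over 2 N, within 70 mm of the bar's centre), still, its pointer within 0.07 rad (4 degrees) of the green clip's middle; the toggle is on (over 0.8 rad); clip and bystanders are where they were (clip 8 mm, dish 15 mm, others 20 mm) (angle between the x axis of handle and the x axis of clip_mark, either way round below 0.07 rad and value of joint shield above 0.2 rad and velocity of joint shield between -0.05 and 0.05 rad/s and contact force between the fingers and shield above 2 N and distance between the grasp point and handle below 0.07 m and value of joint lamp_switch above 0.8 rad and distance of clip_mark from where it was at the start of the episode below 0.008 m and distance of dish_mid from where it was at the start of the episode below 0.015 m and distance of each of dish_stack_mid, stain_bottle_mid, slide_box_mid from where it was at the start of the episode below 0.02 m and contact force between shield and dish below 0.2 N and contact force between shield and dish_stack below 0.2 N and contact force between shield and stain_bottle below 0.2 N and contact force between shield and slide_box below 0.2 N); the arm keeps its last pose, push and grip.
It fails at once if the shield is opened into the red part of the quadrant (value of joint shield above 0.98 rad).
It fails at once if the green clip is pushed along the quadrant (distance of clip_mark from where it was at the start of the episode above 0.008 m).
It fails at once if a bystander is disturbed (distance of dish_mid from where it was at the start of the episode above 0.015 m or distance of any of dish_stack_mid, stain_bottle_mid, slide_box_mid from where it was at the start of the episode above 0.02 m).
It also fails if it takes over 48 s, if anything falls off the work surface, if the arm or the gripper's body presses on something with over 40 N, if the wrist force passes 120 N, or if a joint passes its speed limit or range.

## Working session

There is one attempt and no reset: what is moved stays moved. The work goes in short steps, Python scripts to look and compute and a shell command to move; the robot and the scene stay as the last step left them, time stands still between calls to the robot, and variables do not carry over. Pictures are saved under pics/ and viewed, and the job is handed in when it is done.

```bash
mkdir -p pics
python3 - <<'E'
from workcell import env, viewer
import cv2, pickle
o=env.get_obs();print(o)
for n in ["scene","side","wrist"]:
    c=viewer.read_camera(n);cv2.imwrite(f"pics/{n}0.png",c["frame"][:,:,::-1]);pickle.dump(c,open(f"{n}0.pkl","wb"))
    print(n,c["mtx"].tolist(),c["position"],c["rotation"],c.keys())
E
```

```text
{'t': 0.0, 'joints': array([-2.02801555e-01,  2.59327783e-01,  1.53609138e+00,  5.88944860e-06,
        1.34799532e+00, -2.02801716e-01]), 'qd': array([-0.00105148,  0.00066407,  0.00135817,  0.00077545,  0.00108225,
       -0.00207395]), 'joint_torque': array([ 1.06436883e-04, -4.46029150e+01, -2.90570551e+01, -7.42485804e-05,
        1.18754001e-02, -2.51378208e-05]), 'ee_pos': array([5.49470782e-01, 1.33520873e-04, 2.30479553e-01]), 'tcp_rot': array([-7.62226480e-04,  7.07106893e-01,  7.07106083e-01, -4.98781665e-04]), 'force': array([ 0.68037132, -0.18280942, -0.74085103]), 'moment': array([-0.00914788, -0.03776249,  0.00322561]), 'width': 0.08546301333648366}
scene [[497.74343912120446, 0.0, 316.9783442770459], [0.0, 497.74343912120446, 205.6580069725464], [0.0, 0.0, 1.0]] [ 1.35762539 -1.25435293  1.29593535] [0.86597219 0.41145548 0.11617997 0.25942006] dict_keys(['frame', 'mtx', 'position', 'rotation'])
side [[439.49296809276035, 0.0, 319.31268123987047], [0.0, 439.49296809276035, 204.93205399118415], [0.0, 0.0, 1.0]] [0.27852436 0.9584021  0.91675047] [-0.15420499 -0.06335924  0.43119011  0.88672516] dict_keys(['frame', 'mtx', 'position', 'rotation'])
wrist [[275.69530507253245, 0.0, 317.332422383658], [0.0, 275.69530507253245, 196.97199132167623], [0.0, 0.0, 1.0]] [0.54988    0.08455071 0.37258191] [ 9.86113429e-01 -1.66071380e-01  6.93907946e-04  3.47757906e-04] dict_keys(['frame', 'mtx', 'position', 'rotation'])
```

View pics/scene0.png

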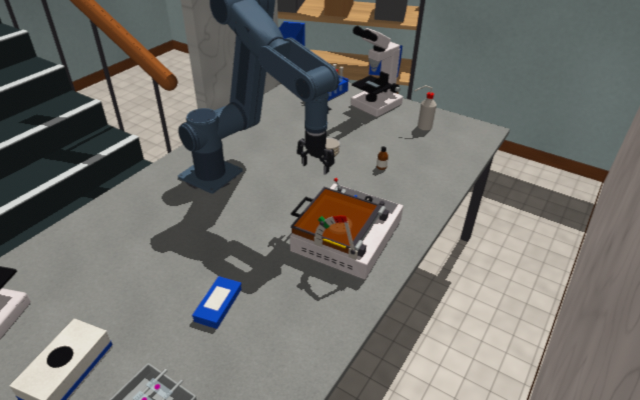

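View pics/side0.png

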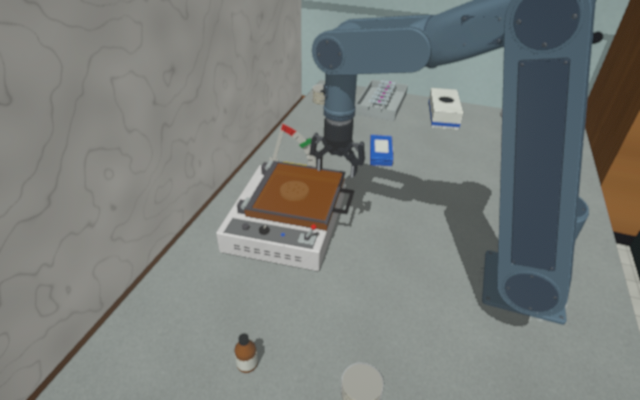

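View pics/wrist0.png

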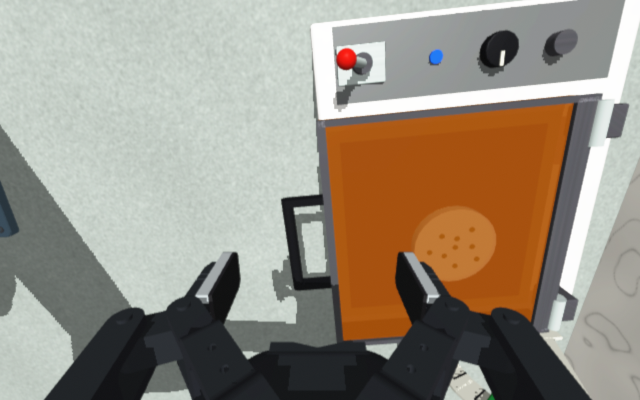

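```bash
cat > h.py <<'E'
import numpy as np, cv2, pickle
from scipy.spatial.transform import Rotation as R
def rot(c): 
    q=c["rotation"]; return R.from_quat([q[1],q[2],q[3],q[0]])
def ray(c,u,v):
    K=np.array(c["mtx"]); d=np.array([(u-K[0,2])/K[0,0],-(v-K[1,2])/K[1,1],-1.]); d=rot(c).apply(d); return np.array(c["position"]),d/np.linalg.norm(d)
def onz(c,u,v,z):
    p,d=ray(c,u,v); return p+d*(z-p[2])/d[2]
def onplane(c,u,v,p0,n):
    p,d=ray(c,u,v); return p+d*(np.dot(np.array(p0)-p,n)/np.dot(d,n))
def proj(c,P):
    K=np.array(c["mtx"]); q=rot(c).inv().apply(np.array(P)-c["position"]); return np.array([K[0,2]+K[0,0]*q[...,0]/-q[...,2],K[1,2]+K[1,1]*q[...,1]/q[...,2]]).T
def tri(cs):
    A=np.zeros((3,3));b=np.zeros(3)
    for c,u,v in cs:
        p,d=ray(c,u,v);M=np.eye(3)-np.outer(d,d);A+=M;b+=M@p
    return np.linalg.solve(A,b)
def blob(c,lo,hi,mina=4):
    hsv=cv2.cvtColor(c["frame"],cv2.COLOR_RGB2HSV); m=cv2.inRange(hsv,np.array(lo),np.array(hi))
    n,l,s,ce=cv2.connectedComponentsWithStats(m); return [(s[i][:5].tolist(),ce[i].round(1).tolist()) for i in range(1,n) if s[i][4]>=mina]
E
python3 - <<'E'
from h import *
C={n:pickle.load(open(f"{n}0.pkl","rb")) for n in ["scene","side","wrist"]}
for n in C:
    print(n,"green",blob(C[n],(45,90,50),(85,255,255)),"red",blob(C[n],(0,200,130),(4,255,255)),blob(C[n],(176,200,130),(180,255,255)),"yel",blob(C[n],(24,180,120),(34,255,255)))
def z(n,x,y,w,h,s): cv2.imwrite(f"pics/{n}0z.png",cv2.resize(C[n]["frame"][y:y+h,x:x+w,::-1],None,fx=s,fy=s,interpolation=cv2.INTER_CUBIC))
z("scene",285,175,125,105,6);z("side",210,110,160,160,3.7)
z("wrist",270,0,160,120,5)
E
```

```text
scene green [([319, 217, 10, 11, 46], [323.5, 221.9])] red [([428, 93, 5, 3, 9], [430.3, 93.9])] [] yel [([323, 239, 23, 9, 38], [334.5, 242.8])]
side green [([300, 139, 12, 8, 47], [305.9, 142.6])] red [] [] yel []
wrist green [([488, 394, 7, 6, 28], [491.1, 397.2])] red [([337, 49, 19, 19, 285], [346.0, 58.2])] [] yel []
```

View pics/scene0z.png

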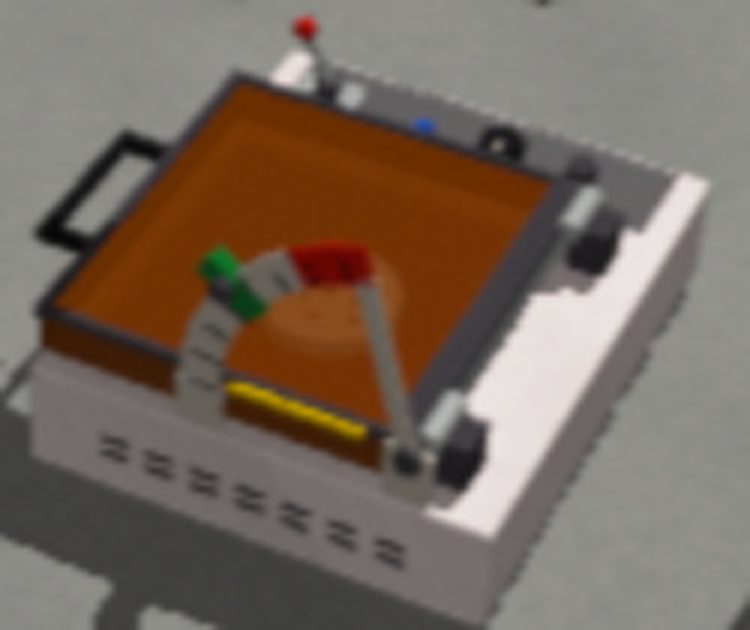

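View pics/side0z.png

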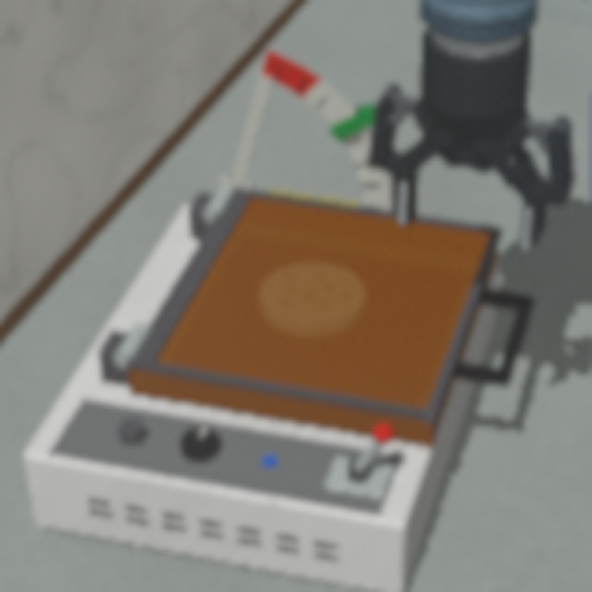

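View pics/wrist0z.png

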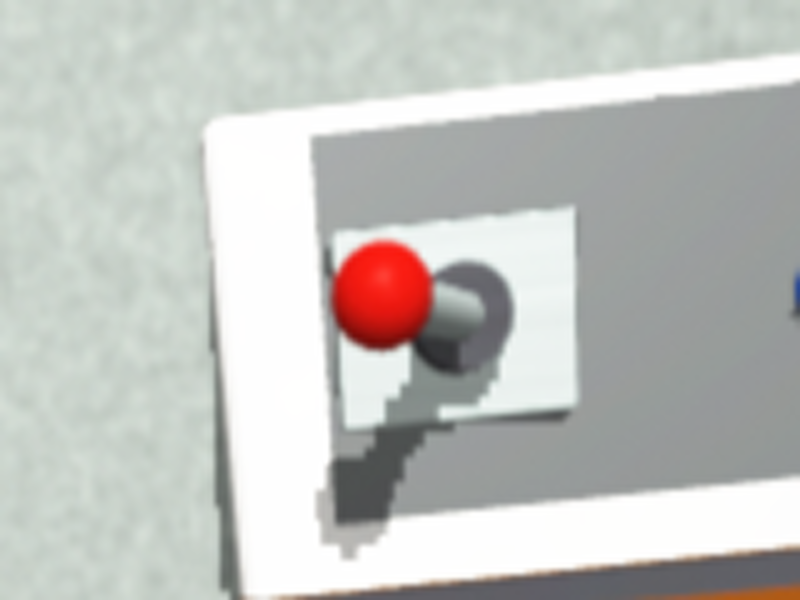

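Run:
```python
from h import *
C={n:pickle.load(open(f"{n}0.pkl","rb")) for n in ["scene","side","wrist"]}
w=C["wrist"]
f=w["frame"][180:300,270:350,::-1];cv2.imwrite("pics/bar0.png",cv2.resize(f,None,fx=5,fy=5))
ball=onz(w,346,58.2,.134)
a=onz(w,311.8,24.5,.085);b=onz(w,318.5,119,.085);c=onz(w,430,10.5,.085)
print(ball,a,b,c)
print("yaw",np.degrees(np.arctan2(*(a-b)[[0,1]]*np.array([-1,1]))),np.degrees(np.arctan2((c-a)[1],(c-a)[0])))
# bar ends
print(onz(w,285,200,.106),onz(w,297,288,.106))
```

```text
[0.57186427 0.11638818 0.134     ] [0.5444037  0.15047162 0.085     ] [0.55063475 0.06783325 0.085     ] [0.65012745 0.16136804 0.085     ]
yaw 4.312024087861718 5.884412653147637
[ 0.5163065  -0.01118566  0.106     ] [ 0.52607655 -0.11923745  0.106     ]
```

View pics/bar0.png

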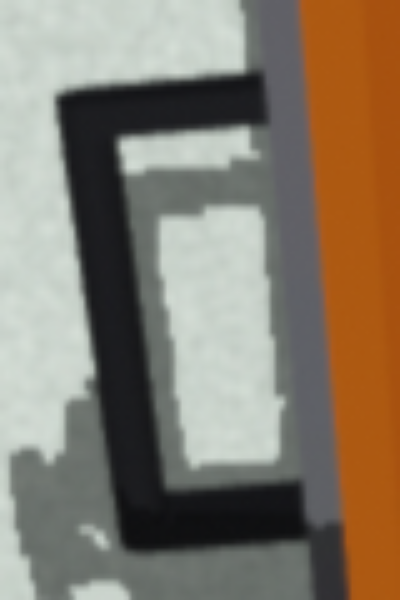

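Run:
```python
from h import *
from scipy.optimize import least_squares
C={n:pickle.load(open(f"{n}0.pkl","rb")) for n in ["scene","side","wrist"]}
w=C["wrist"]
P=np.array([[-125.1,141,134],[-150,180,85],[-196,20,104],[-196,-90,104]])/1e3
px=np.array([[346,58.2],[311.8,24.5],[281.6,199],[295.6,289.6]])
def H(p,X): c,s=np.cos(p[2]),np.sin(p[2]); X=np.atleast_2d(X);return np.c_[p[0]+c*X[:,0]-s*X[:,1],p[1]+s*X[:,0]+c*X[:,1],X[:,2]]
r=least_squares(lambda p:(proj(w,H(p,P))-px).ravel(),[.7,0,.09]);print(r.x,np.degrees(r.x[2]),r.fun.round(1))
p=r.x;np.save("house.npy",p)
# checks in other cams: ball
print(proj(C["side"],H(p,P)),proj(C["scene"],H(p,P)),"bar",H(p,[[-.19,-.035,.103]]))
print("yawed ball on",H(p,[[-.085,.141,.134]]),H(p,P[:1]))
n=np.array([-np.sin(p[2]),np.cos(p[2]),0])
for nm,(u,v) in {"scene":(323.5,221.9),"side":(305.9,142.6)}.items():
    X=onplane(C[nm],u,v,H(p,[[0,-.174,0]])[0],n)
    d=X-H(p,[[.095,-.174,.117]])[0]; f=-(d[0]*np.cos(p[2])+d[1]*np.sin(p[2]))
    print(nm,X,"clip ang",np.arctan2(d[2],f),"r",np.hypot(f,d[2]))
X=tri([(C["scene"],323.5,221.9),(C["side"],305.9,142.6)]);print(X)
d=X-H(p,[[.095,-.174,.117]])[0]; f=-(d[0]*np.cos(p[2])+d[1]*np.sin(p[2]));print(np.arctan2(d[2],f),np.hypot(f,d[2]),d@n)
for nm in C: print(nm,proj(C[nm],H(p,[[-.15,-.18,.085],[.15,-.18,.085],[.15,.18,.085],[-.15,.18,.085],[.095,-.174,.117]])).round(1).tolist())
```

```text
[ 0.71028255 -0.01296406  0.0962398 ] 5.514134301130926 [ 0.4  1.5 -0.8 -1.7  0.7  1.  -0.4 -1.2]
[[313.05243731 227.22046909]
 [318.23248228 251.76705427]
 [346.65309637 212.68902166]
 [353.30147497 191.05836055]] [[335.70979396 179.87948367]
 [333.94259109 182.84263265]
 [305.16212925 197.36275489]
 [290.9411076  213.62667945]] bar [[ 0.52452497 -0.06605945  0.103     ]]
yawed ball on [[0.61212701 0.1192157  0.134     ]] [[0.57221257 0.11536244 0.134     ]]
scene [ 0.70660674 -0.18812784  0.20118269] clip ang 0.629869146221216 r 0.14291530760232407
side [ 0.706581   -0.18813033  0.20213476] clip ang 0.6351245122204563 r 0.14349898994977933
[ 0.7068721  -0.18870173  0.20174995]
0.6339332744259023 0.14308174383409902 -0.0005967280167274414
scene [[289.7, 236.0], [367.3, 264.9], [403.9, 205.1], [333.9, 182.8], [353.6, 251.5]]
side [[344.0, 177.9], [258.3, 164.7], [214.4, 232.5], [318.2, 251.8], [272.6, 160.0]]
wrist [[338.9, 332.8], [570.0, 315.8], [653.9, -15.3], [311.0, 22.8], [546.7, 335.1]]
```

```bash
cat > go.py <<'E'
import sys
from h import *
from workcell import env
p=np.load("house.npy")
def H(x,y,z): c,s=np.cos(p[2]),np.sin(p[2]); return np.array([p[0]+c*x-s*y,p[1]+s*x+c*y,z])
def to(T,yawpitch=None):
    o=env.get_obs();q=o["tcp_rot"];r=R.from_quat([q[1],q[2],q[3],q[0]])
    d=r.inv().apply(np.array(T)-o["ee_pos"]);print("t",round(o["t"],2),"pos",o["ee_pos"].round(4),"F",o["force"].round(1),"w",round(o["width"],4),"norm shift",(d/.08).round(3))
    if yawpitch is not None:  # housing-aligned, tilt a about housing -y
        a=yawpitch; base=R.from_matrix(np.array([[0,1,0],[1,0,0],[0,0,-1.]]))
        des=R.from_euler('z',p[2])*R.from_euler('y',a)*base
        print("norm turn",((r.inv()*des).as_rotvec()/(np.pi/4)).round(3))
E
python3 -m creep '[[[0.5,-0.1,0],[0,0,-0.1225]],[[1,-0.2,0],[0,0,-0.1225]],[[1,-0.2,0],[0,0,-0.1225]],[[1,-0.2,0],[0,0,-0.1225]]]' 1 40
python3 - <<'E'
from go import *
to(H(-.163,.141,.16),0)
E
```

```text
t: 0.48
ee_pos: [0.5333, 0.0819, 0.2311]
tcp_rot: [-0.0, 0.671, 0.741, -0.0]
force: [-0.3, -0.1, -0.1]
width: 0.0389
t 0.48 pos [0.5333 0.0819 0.2311] F [-0.3 -0.1 -0.1] w 0.0389 norm shift [0.369 0.053 0.889]
norm turn [-0.001 -0.     0.004]
```

```bash
python3 -m creep '[[[0.37,0.05,0.4],[0,0,0]],[[0.37,0.05,0.89],[0,0,0]],[[0.37,0.05,0.89],[0,0,0]],[[0.37,0.05,0.89],[0,0,0]]]'
python3 - <<'E'
from go import *
to(H(-.163,.141,.124),0)
from workcell import viewer
c=viewer.read_camera("wrist");cv2.imwrite("pics/w1.png",c["frame"][:,:,::-1])
c=viewer.read_camera("side");cv2.imwrite("pics/s1.png",cv2.resize(c["frame"][110:270,210:410,::-1],None,fx=3.7,fy=3.7))
E
```

```text
t: 0.82
ee_pos: [0.5336, 0.1091, 0.1584]
tcp_rot: [-0.002, 0.672, 0.74, -0.002]
force: [1.4, 0.1, 1.3]
width: 0.0002
t 0.82 pos [0.5336 0.1091 0.1584] F [1.4 0.1 1.3] w 0.0002 norm shift [0.032 0.017 0.429]
norm turn [-0.007  0.    -0.   ]
```

View pics/w1.png

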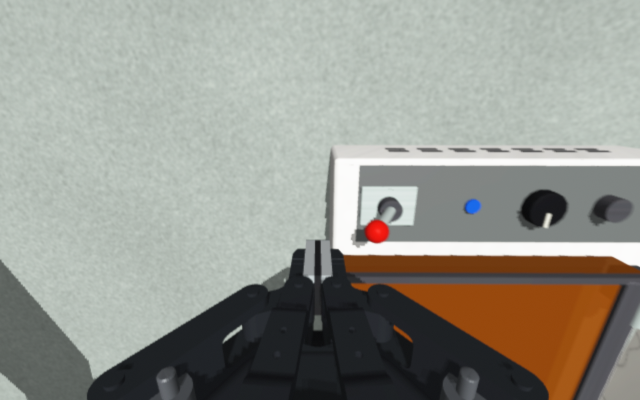

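View pics/s1.png

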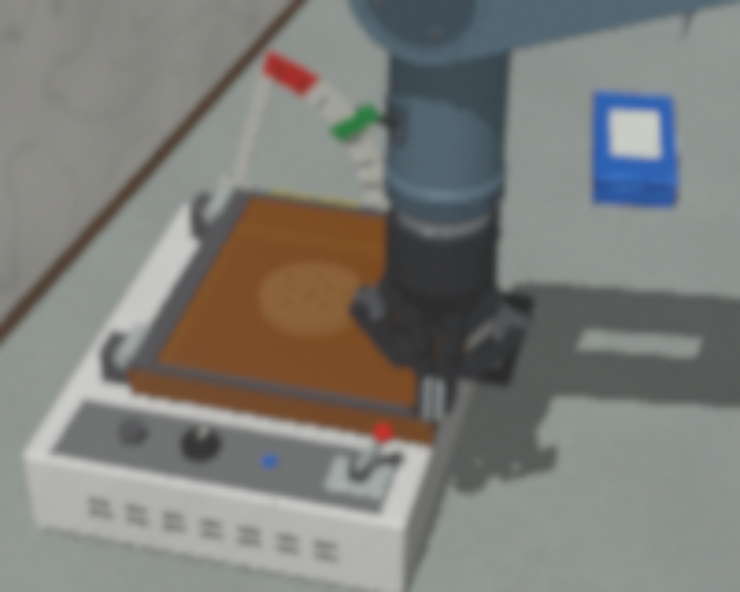

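```bash
python3 -m creep '[[[0.03,0.017,0.43],[0,0,0]],[[0.03,0.017,0.43],[0,0,0]],[[0.03,0.017,0.43],[0,0,0]]]'
python3 - <<'E'
from go import *
to(H(-.105,.141,.124),0)
from workcell import viewer
c=viewer.read_camera("wrist");cv2.imwrite("pics/w2.png",c["frame"][:,:,::-1]); 
b=blob(c,(0,200,130),(4,255,255));print(b)
print(onz(c,*b[0][1],.134),H(-.125,.141,.134))
E
```

```text
t: 1.17
ee_pos: [0.5362, 0.1116, 0.1264]
tcp_rot: [-0.0, 0.673, 0.74, -0.0]
force: [-0.1, -0.2, 1.3]
width: -0.0001
t 1.17 pos [0.5362 0.1116 0.1264] F [-0.1 -0.2  1.3] w -0.0001 norm shift [0.004 0.704 0.03 ]
norm turn [-0.001  0.    -0.001]
[([369, 247, 27, 27, 573], [381.8, 259.8])]
[0.57228876 0.1156699  0.134     ] [0.57231211 0.11537205 0.134     ]
```

View pics/w2.png

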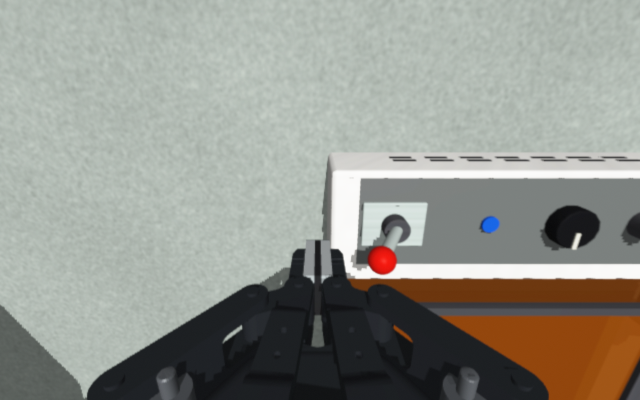

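```bash
python3 -m creep '[[[0,0.15,0.03],[0,0,0]],[[0,0.25,0.03],[0,0,0]],[[0,0.35,0.03],[0,0,0]],[[0,0.45,0.03],[0,0,0]],[[0,0.55,0.03],[0,0,0]],[[0,0.6,0.03],[0,0,0]],[[0,0.65,0.03],[0,0,0]],[[0,0.65,0.03],[0,0,0]]]'
python3 - <<'E'
from go import *
to(H(-.105,.141,.124),0)
from workcell import viewer
c=viewer.read_camera("wrist");cv2.imwrite("pics/w3.png",c["frame"][:,:,::-1]); 
b=blob(c,(0,200,130),(4,255,255));print(b)
print(onz(c,*b[0][1],.134),H(-.085,.141,.134))
E
```

```text
t: 1.88
ee_pos: [0.5886, 0.1174, 0.1229]
tcp_rot: [-0.0, 0.672, 0.74, -0.0]
force: [0.1, -1.0, -0.6]
width: -0.0002
t 1.88 pos [0.5886 0.1174 0.1229] F [ 0.1 -1.  -0.6] w -0.0002 norm shift [-0.006  0.044 -0.014]
norm turn [-0. -0. -0.]
[([344, 250, 27, 28, 580], [356.7, 263.3])]
[0.61024676 0.12004794 0.134     ] [0.61212701 0.1192157  0.134     ]
```

View pics/w3.png

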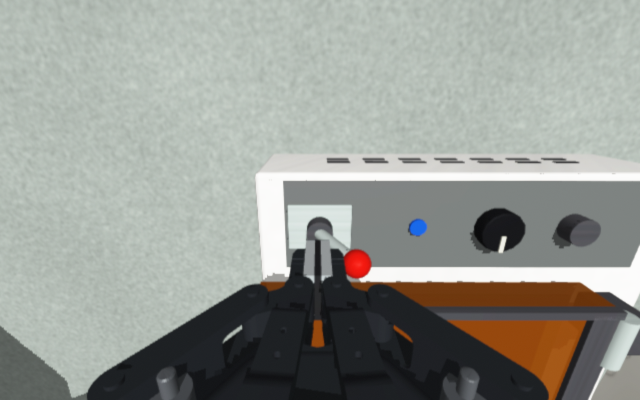

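```bash
python3 -m creep '[[[0,0.03,0],[0,0,0]],[[0,0.06,0],[0,0,0]],[[0,0.06,0],[0,0,0]]]'
python3 - <<'E'
from go import *
to(H(-.16,.141,.124),0)
from workcell import viewer
c=viewer.read_camera("wrist")
b=blob(c,(0,200,130),(4,255,255));print(b)
print(onz(c,*b[0][1],.134),H(-.085,.141,.134))
E
```

```text
t: 2.18
ee_pos: [0.5895, 0.1177, 0.1229]
tcp_rot: [-0.002, 0.672, 0.74, -0.003]
force: [-9.8, -2.0, 5.1]
width: 0.0001
t 2.18 pos [0.5895 0.1177 0.1229] F [-9.8 -2.   5.1] w 0.0001 norm shift [-0.008 -0.655 -0.01 ]
norm turn [-0.009  0.     0.001]
[([344, 250, 25, 28, 553], [355.6, 263.7])]
[0.61060583 0.12014336 0.134     ] [0.61212701 0.1192157  0.134     ]
```

```bash
python3 -m creep '[[[0,-0.2,0],[0,0,0]],[[0,-0.5,0],[0,0,0]],[[0,-0.6,-0.4],[0,0,0]],[[-0.5,-0.8,-0.6],[0,0,0]],[[-1,-1,-0.6],[0,0,0]],[[-1,-1,-0.6],[0,0,0]],[[-1,-1,-0.6],[0,0,0]]]' 0.68 40
python3 - <<'E'
from go import *
to(H(-.19,-.035,.17),0)
E
```

```text
t: 2.82
ee_pos: [0.5209, 0.0285, 0.1721]
tcp_rot: [0.001, 0.674, 0.739, 0.0]
force: [0.5, 1.2, 0.0]
width: 0.0275
t 2.82 pos [0.5209 0.0285 0.1721] F [0.5 1.2 0. ] w 0.0275 norm shift [-1.181 -0.064  0.027]
norm turn [ 0.002  0.001 -0.005]
```

```bash
python3 -m creep '[[[-0.5,-0.03,0],[0,0,0]],[[-1,-0.06,0],[0,0,0]],[[-1,-0.06,0],[0,0,0]]]'
python3 -m creep '[[[-0.18,0,0],[0,0,0]],[[-0.18,0,0],[0,0,0]],[[-0.18,0,0],[0,0,0]]]'
python3 - <<'E'
from go import *
to(H(-.19,-.035,.14),0)
from workcell import viewer
c=viewer.read_camera("wrist");cv2.imwrite("pics/w4.png",c["frame"][:,:,::-1]); pickle.dump(c,open("w4.pkl","wb"))
c=viewer.read_camera("scene");b=blob(c,(0,180,110),(5,255,255),3);print(b)
cv2.imwrite("pics/sc4.png",cv2.resize(c["frame"][155:260,285:410,::-1],None,fx=6,fy=6))
E
```

```text
t: 3.07
ee_pos: [0.5252, -0.0544, 0.1713]
tcp_rot: [0.002, 0.673, 0.739, -0.001]
force: [0.4, 0.6, 0.5]
width: 0.0273
t: 3.32
ee_pos: [0.5255, -0.0633, 0.1709]
tcp_rot: [-0.0, 0.673, 0.74, 0.0]
force: [0.4, 0.2, 1.0]
width: 0.0276
t 3.32 pos [ 0.5255 -0.0633  0.1709] F [0.4 0.2 1. ] w 0.0276 norm shift [-0.033 -0.015  0.387]
norm turn [-0.    -0.001 -0.001]
[([328, 66, 3, 3, 9], [329.0, 67.0]), ([335, 69, 3, 3, 8], [335.9, 69.9]), ([312, 75, 2, 2, 3], [312.3, 75.3]), ([318, 77, 2, 2, 4], [318.5, 77.5]), ([427, 92, 7, 4, 15], [430.1, 93.8]), ([344, 182, 2, 2, 4], [344.5, 182.5]), ([334, 216, 13, 5, 20], [340.2, 216.7])]
```

View pics/w4.png

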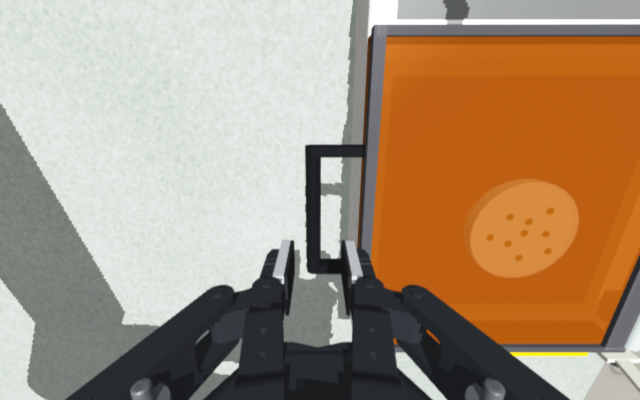

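View pics/sc4.png

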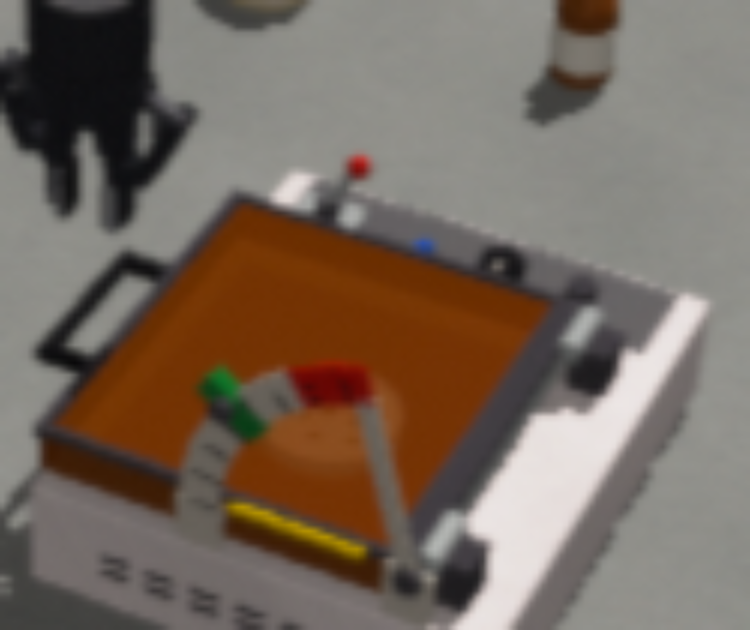

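```bash
python3 - <<'E'
from h import *
from go import H
c=pickle.load(open("w4.pkl","rb"))
for v in (170,210,250):
    g=cv2.cvtColor(c["frame"],cv2.COLOR_RGB2GRAY)[v,295:335]; u=295+np.where(g<70)[0]; print(v,u.min(),u.max(),onz(c,(u.min()+u.max()+1)/2,v,.105))
print(H(-.19,-.035,.105),H(-.19,-.015,.105),H(-.19,0,.105))
E
python3 -m creep '[[[-0.03,-0.02,0.2],[0,0,0]],[[-0.03,-0.02,0.39],[0,0,0]],[[-0.03,-0.02,0.39],[0,0,0]],[[-0.03,-0.02,0.39],[0,0,0]]]'
python3 - <<'E'
from go import *
to(H(-.19,-.035,.09),0)
from workcell import viewer
c=viewer.read_camera("wrist");cv2.imwrite("pics/w5.png",c["frame"][:,:,::-1]); pickle.dump(c,open("w5.pkl","wb"))
c=viewer.read_camera("side");cv2.imwrite("pics/s5.png",cv2.resize(c["frame"][110:270,210:410,::-1],None,fx=3.7,fy=3.7))
E
```

```text
170 306 319 [ 0.51904083 -0.02934894  0.105     ]
210 306 319 [ 0.52204933 -0.06244202  0.105     ]
250 307 319 [ 0.52580727 -0.09905548  0.105     ]
[ 0.52452497 -0.06605945  0.105     ] [ 0.52260314 -0.046152    0.105     ] [ 0.52116177 -0.03122141  0.105     ]
t: 3.75
ee_pos: [0.5232, -0.0651, 0.1396]
tcp_rot: [-0.001, 0.672, 0.741, -0.0]
force: [-0.6, 0.8, 0.2]
width: 0.0271
t 3.75 pos [ 0.5232 -0.0651  0.1396] F [-0.6  0.8  0.2] w 0.0271 norm shift [-0.014  0.016  0.62 ]
norm turn [-0.002 -0.001  0.002]
```

View pics/w5.png

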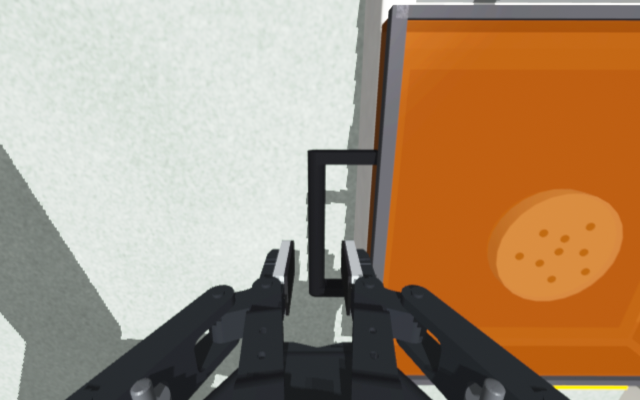

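View pics/s5.png

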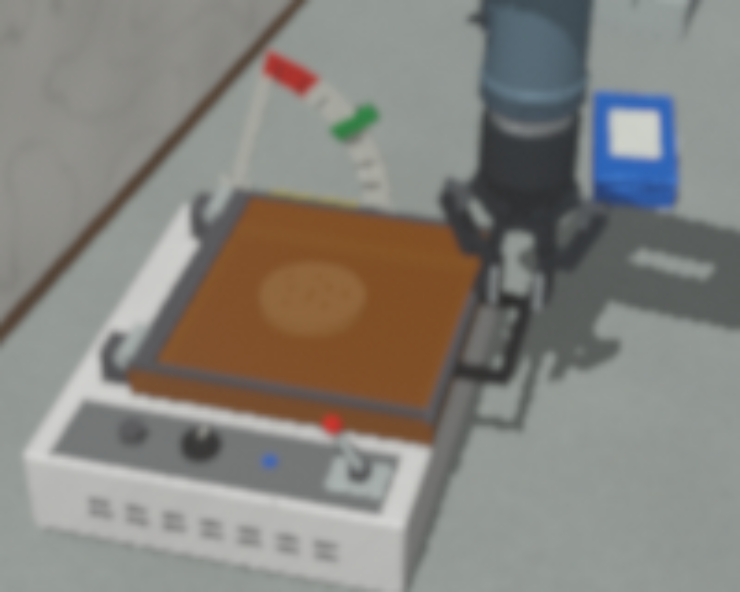

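```bash
python3 -m creep '[[[-0.01,-0.01,0.15],[0,0,0]],[[-0.01,-0.01,0.3],[0,0,0]],[[-0.01,-0.01,0.4],[0,0,0]],[[-0.01,-0.01,0.4],[0,0,0]]]'
python3 -m creep '[[[0,0,0.1],[0,0,0]],[[0,0,0.2],[0,0,0]],[[0,0,0.2],[0,0,0]],[[0,0,0.2],[0,0,0]]]'
python3 - <<'E'
from go import *
to(H(-.19,-.035,.087),0)
from workcell import viewer
c=viewer.read_camera("wrist");cv2.imwrite("pics/w6.png",c["frame"][:,:,::-1])
c=viewer.read_camera("side");cv2.imwrite("pics/s6.png",cv2.resize(c["frame"][150:230,300:400,::-1],None,fx=7,fy=7))
E
```

```text
t: 4.18
ee_pos: [0.5224, -0.0669, 0.1072]
tcp_rot: [-0.001, 0.672, 0.74, -0.0]
force: [-0.1, 0.0, -0.4]
width: 0.0277
t: 4.52
ee_pos: [0.5228, -0.0672, 0.0917]
tcp_rot: [-0.0, 0.672, 0.74, -0.0]
force: [-0.2, 0.4, 0.9]
width: 0.0271
t 4.52 pos [ 0.5228 -0.0672  0.0917] F [-0.2  0.4  0.9] w 0.0271 norm shift [0.012 0.023 0.059]
norm turn [-0.001 -0.001 -0.   ]
```

View pics/w6.png

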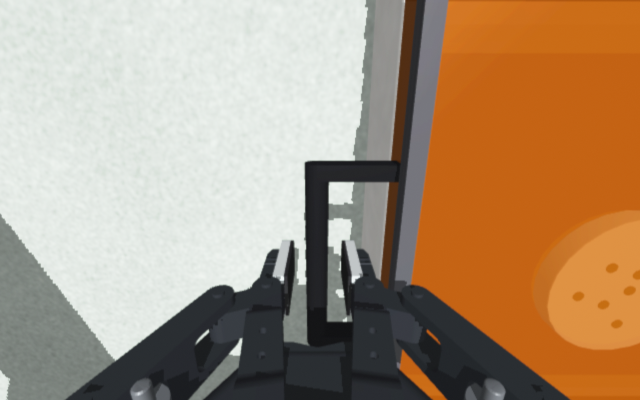

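View pics/s6.png

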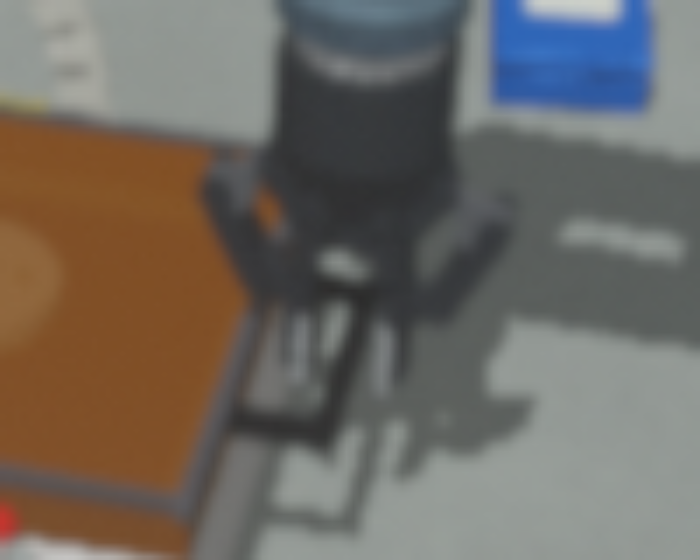

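```bash
python3 -m creep '[[[0,0,0.03],[0,0,0]],[[0,0,0.03],[0,0,0]],[[0,0,0.03],[0,0,0]],[[0,0,0.03],[0,0,0]],[[0,0,0.03],[0,0,0]]]' 1 70
python3 - <<'E'
from go import *
from workcell import env
o=env.get_obs();print(o["force"],o["moment"])
to(H(-.19,-.035,.087),0)
p0=env.get_obs()["ee_pos"]; 
# arc targets: bar rotates about hinge; tcp offset (world) constant if tool not turned
f,h=.285,-.014
for a in np.arange(.1,.75,.1):
    fx=f*np.cos(a)-h*np.sin(a); hz=f*np.sin(a)+h*np.cos(a)
    print(a.round(2),"dxh",(.285-fx),"dz",hz+.014, "norm",((.285-fx)/.08).round(3),(-(hz+.014)/.08).round(3))
E
```

```text
t: 5.03
ee_pos: [0.5224, -0.0675, 0.09]
tcp_rot: [-0.0, 0.672, 0.74, -0.001]
force: [-4.8, -2.7, 5.7]
width: 0.0094
[-4.79016493 -2.65659391  5.68524001] [-0.24220364  0.76473755 -0.0313641 ]
t 5.03 pos [ 0.5224 -0.0675  0.09  ] F [-4.8 -2.7  5.7] w 0.0094 norm shift [0.016 0.029 0.037]
norm turn [-0.002  0.     0.   ]
0.1 dxh 2.61450627070392e-05 dz 0.028522465430453663 norm 0.0 -0.357
0.2 dxh 0.002899654684115238 dz 0.056899827186815057 norm 0.036 -0.711
0.3 dxh 0.008591817705943527 dz 0.0848485480507233 norm 0.107 -1.061
0.4 dxh 0.01704575991685664 dz 0.11208937364192499 norm 0.213 -1.401
0.5 dxh 0.0281770123207849 dz 0.13835012263573263 norm 0.352 -1.729
0.6 dxh 0.041874355123211165 dz 0.16336840630884958 norm 0.523 -2.042
0.7 dxh 0.05800092900259313 dz 0.18689425024075912 norm 0.725 -2.336
```

```bash
python3 -m creep '[[[0,0,-0.05],[0,0,0]],[[0,0,-0.12],[0,0,0]],[[0,0,-0.21],[0,0,0]],[[0,0,-0.3],[0,0,0]],[[0,0.005,-0.4],[0,0,0]],[[0,0.01,-0.5],[0,0,0]],[[0,0.02,-0.58],[0,0,0]],[[0,0.02,-0.6],[0,0,0]]]'
python3 - <<'E'
from go import *
o=env.get_obs();print(o["force"],o["moment"])
to(H(-.19,-.035,.087),0)
from workcell import viewer
c=viewer.read_camera("wrist");cv2.imwrite("pics/w7.png",c["frame"][:,:,::-1])
c=viewer.read_camera("scene");cv2.imwrite("pics/sc7.png",cv2.resize(c["frame"][155:260,285:410,::-1],None,fx=6,fy=6))
E
```

```text
t: 5.7
ee_pos: [0.5239, -0.0672, 0.1386]
tcp_rot: [-0.0, 0.672, 0.74, -0.001]
force: [-3.2, -5.0, -7.3]
width: 0.0095
[-3.19194589 -5.00440449 -7.28851689] [-0.6460481   0.84246104  0.04050243]
t 5.7 pos [ 0.5239 -0.0672  0.1386] F [-3.2 -5.  -7.3] w 0.0095 norm shift [0.014 0.01  0.645]
norm turn [-0.002  0.     0.   ]
```

View pics/w7.png

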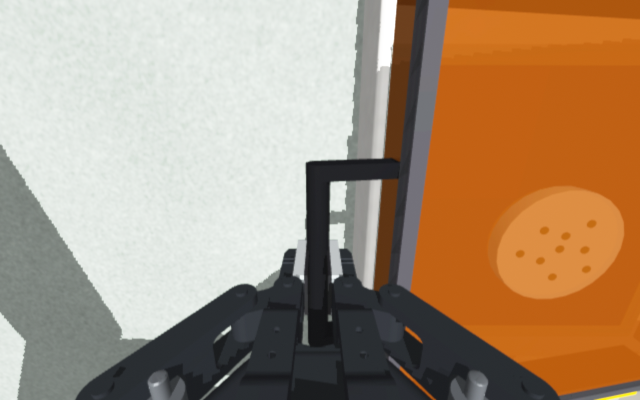

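View pics/sc7.png

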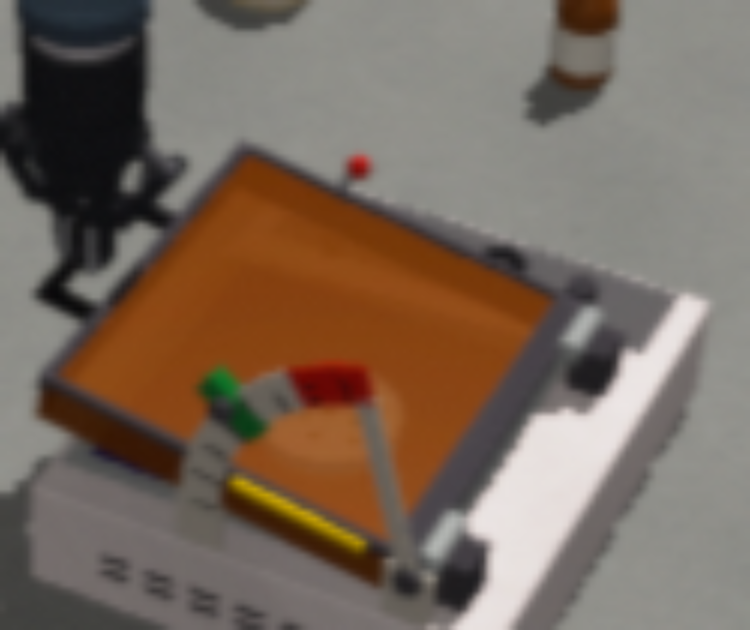

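```bash
python3 -m creep '[[[-0.01,0.015,-0.12],[0,0,0]],[[-0.02,0.04,-0.245],[0,0,0]],[[-0.02,0.065,-0.37],[0,0,0]],[[-0.02,0.094,-0.49],[0,0,0]],[[-0.02,0.13,-0.61],[0,0,0]],[[-0.02,0.166,-0.728],[0,0,0]],[[-0.02,0.21,-0.85],[0,0,0]],[[-0.02,0.256,-0.96],[0,0,0]]]'
python3 - <<'E'
from go import *
o=env.get_obs();print(o["force"],o["moment"])
to(H(-.19,-.035,.087),0)
from workcell import viewer
c=viewer.read_camera("wrist");cv2.imwrite("pics/w8.png",c["frame"][:,:,::-1])
c=viewer.read_camera("scene");cv2.imwrite("pics/sc8.png",cv2.resize(c["frame"][155:260,285:410,::-1],None,fx=6,fy=6));pickle.dump(c,open("sc8.pkl","wb"))
print(blob(c,(24,150,100),(34,255,255)),blob(c,(45,90,50),(85,255,255)))
E
```

```text
t: 6.47
ee_pos: [0.5436, -0.0656, 0.2157]
tcp_rot: [-0.002, 0.672, 0.74, -0.001]
force: [-8.5, 0.9, -5.5]
width: 0.0089
[-8.51197232  0.91952121 -5.47180121] [ 0.25017956  1.46882662 -0.0867709 ]
t 6.47 pos [ 0.5436 -0.0656  0.2157] F [-8.5  0.9 -5.5] w 0.0089 norm shift [ 0.014 -0.233  1.61 ]
norm turn [-0.004 -0.003  0.001]
[([327, 229, 19, 16, 32], [336.2, 236.4])] [([318, 217, 11, 11, 49], [323.2, 221.8])]
```

View pics/w8.png

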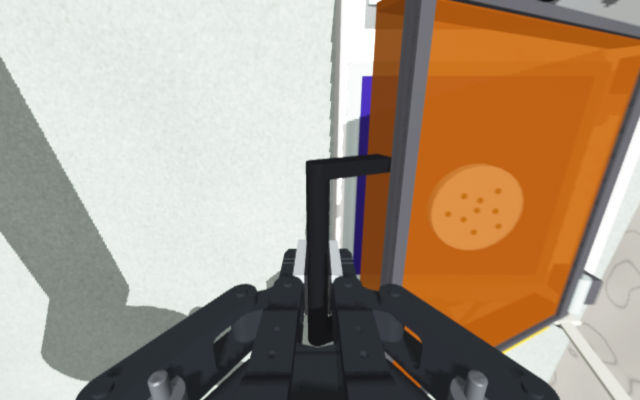

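View pics/sc8.png

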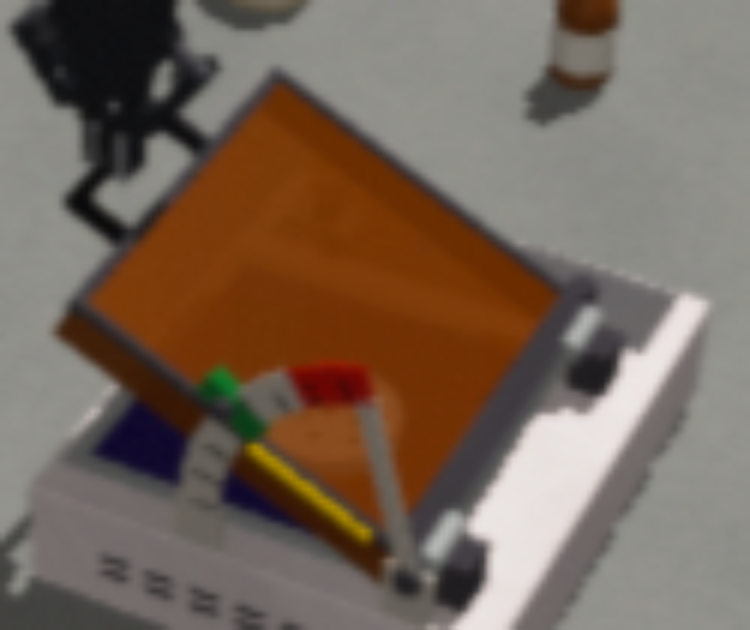

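```bash
cat > ang.py <<'E'
from h import *
from go import H,p
n=np.array([-np.sin(p[2]),np.cos(p[2]),0])
def ang(c,u,v,y):
    X=onplane(c,u,v,H(0,y,0),n); d=X-H(.095,y,.117); f=-(d[0]*np.cos(p[2])+d[1]*np.sin(p[2])); return np.arctan2(d[2],f).round(4),np.hypot(f,d[2]).round(4)
def pt(a,r,y): return H(.095-r*np.cos(a),y,.117+r*np.sin(a))
def yel(c):
    hsv=cv2.cvtColor(c["frame"],cv2.COLOR_RGB2HSV); m=cv2.inRange(hsv,(22,150,90),(36,255,255)); m[:225]*=1
    vs,us=np.nonzero(m); k=(us>300)&(us<360)&(vs>200)&(vs<260); us,vs=us[k],vs[k]
    vx,vy,x0,y0=cv2.fitLine(np.c_[us,vs].astype(np.float32),cv2.DIST_L2,0,.01,.01).ravel()
    t=(us-x0)*vx+(vs-y0)*vy
    return [(x0+vx*q,y0+vy*q) for q in (t.min()-.4,t.max()+.4)]
E
python3 - <<'E'
from ang import *
for nm in ("scene0","sc8"):
    c=pickle.load(open(nm+".pkl","rb")); e=yel(c)
    for y in (-.163,-.168): print(nm,e,[ang(c,*q,y) for q in e])
c=pickle.load(open("sc8.pkl","rb"))
print("clip",ang(c,323.2,221.8,-.174),ang(c,323.2,221.8,-.167))
for a in (.6,.635,.67): print(a,proj(c,pt(a,.117,-.174)),proj(c,pt(a,.161,-.174)))
c=pickle.load(open("scene0.pkl","rb"));
print("quadr 0deg-ticks",[proj(c,pt(np.radians(k),.12,-.174)).round(1).tolist() for k in (0,10,20,30,40,50,56)])
E
```

```text
scene0 [(np.float64(322.69245847915437), np.float64(238.67475222969765)), (np.float64(345.4515288623484), np.float64(246.9281992593253))] [(np.float64(-0.0363), np.float64(0.1223)), (np.float64(-0.1202), np.float64(0.0354))]
scene0 [(np.float64(322.69245847915437), np.float64(238.67475222969765)), (np.float64(345.4515288623484), np.float64(246.9281992593253))] [(np.float64(0.0065), np.float64(0.1197)), (np.float64(0.0292), np.float64(0.0331))]
sc8 [(np.float64(325.76596996451656), np.float64(228.6475587535088)), (np.float64(346.2589028393387), np.float64(244.31991794217575))] [(np.float64(0.3975), np.float64(0.121)), (np.float64(0.2696), np.float64(0.0341))]
sc8 [(np.float64(325.76596996451656), np.float64(228.6475587535088)), (np.float64(346.2589028393387), np.float64(244.31991794217575))] [(np.float64(0.4433), np.float64(0.1209)), (np.float64(0.4327), np.float64(0.0339))]
clip (np.float64(0.6251), np.float64(0.1438)) (np.float64(0.5724), np.float64(0.1428))
0.6 [328.43270064 227.74489669] [318.89861653 218.75559977]
0.635 [329.09502153 227.22530755] [319.78896998 218.01681946]
0.67 [329.78997887 226.73384647] [320.72559729 217.31589926]
quadr 0deg-ticks [[321.8, 239.9], [322.4, 235.6], [324.0, 231.7], [326.4, 228.4], [329.8, 225.7], [333.9, 223.8], [336.7, 223.0]]
```

```bash
python3 -m creep '[[[0,0.02,-0.08],[0,0,0]],[[0,0.07,-0.19],[0,0,0]],[[0,0.13,-0.3],[0,0,0]],[[0,0.19,-0.4],[0,0,0]],[[0,0.25,-0.5],[0,0,0]],[[0,0.29,-0.57],[0,0,0]],[[0,0.305,-0.595],[0,0,0]],[[0,0.305,-0.595],[0,0,0]]]'
python3 - <<'E'
from go import *
from ang import ang,yel
o=env.get_obs();print(o["force"],o["moment"])
to(H(-.19,-.035,.087),0)
from workcell import viewer
c=viewer.read_camera("wrist");cv2.imwrite("pics/w9.png",c["frame"][:,:,::-1])
c=viewer.read_camera("scene");cv2.imwrite("pics/sc9.png",cv2.resize(c["frame"][155:260,285:410,::-1],None,fx=6,fy=6));pickle.dump(c,open("sc9.pkl","wb"))
e=yel(c);print(e,[ang(c,*q,-.168) for q in e],blob(c,(45,90,50),(85,255,255)))
E
```

```text
t: 7.23
ee_pos: [0.5687, -0.0632, 0.2642]
tcp_rot: [-0.001, 0.672, 0.741, 0.0]
force: [-10.2, 3.9, -2.8]
width: 0.0091
[-10.22431671   3.90765394  -2.8169174 ] [ 0.59144512  1.67139798 -0.05085127]
t 7.23 pos [ 0.5687 -0.0632  0.2642] F [-10.2   3.9  -2.8] w 0.0091 norm shift [ 0.014 -0.549  2.215]
norm turn [-0.002 -0.002  0.001]
[(np.float64(328.9220795407709), np.float64(225.51021925989485)), (np.float64(347.0779204592291), np.float64(243.48978074010515))] [(np.float64(0.6264), np.float64(0.1208)), (np.float64(0.6037), np.float64(0.0341))] [([318, 216, 11, 12, 54], [323.1, 221.3])]
```

View pics/w9.png

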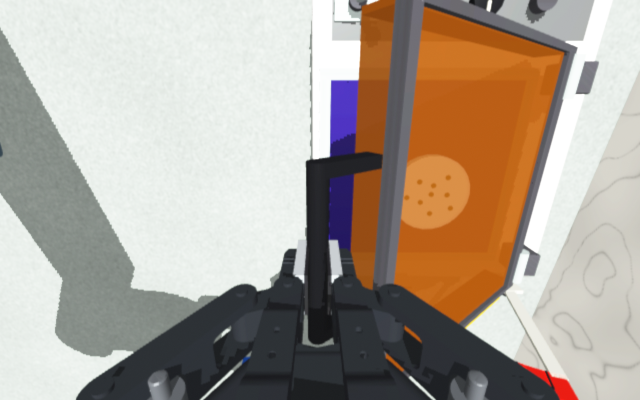

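View pics/sc9.png

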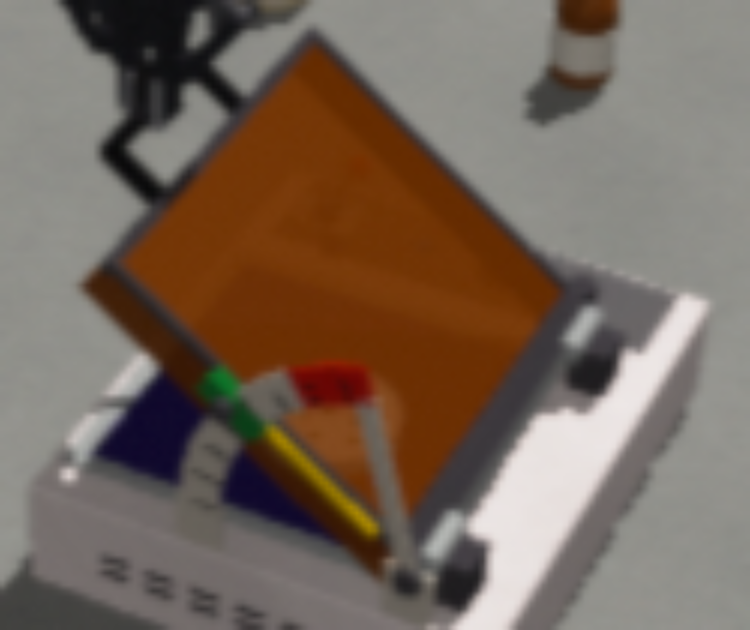

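```bash
python3 -m creep '[[[0,0,0],[0,0,0]],[[0,0,0],[0,0,0]],[[0,0,0],[0,0,0]],[[0,0,0],[0,0,0]],[[0,0,0],[0,0,0]],[[0,0,0],[0,0,0]],[[0,0,0],[0,0,0]],[[0,0,0],[0,0,0]]]'
python3 - <<'E'
from go import *
from ang import ang,yel
o=env.get_obs();print(o["force"],abs(o["qd"]).max())
to(H(-.19,-.035,.087),0)
from workcell import viewer
c=viewer.read_camera("scene")
e=yel(c);print([ang(c,*q,-.168) for q in e],[ (b,ang(c,*b[1],-.174)) for b in blob(c,(45,90,50),(85,255,255))])
c=viewer.read_camera("side");cv2.imwrite("pics/s10.png",cv2.resize(c["frame"][90:270,210:410,::-1],None,fx=3.3,fy=3.3))
E
```

```text
t: 8.0
ee_pos: [0.5683, -0.0632, 0.2636]
tcp_rot: [-0.001, 0.672, 0.74, -0.0]
force: [-9.7, 4.3, -2.8]
width: 0.0094
[-9.67406529  4.33020333 -2.78895825] 0.00164367903548615
t 8.0 pos [ 0.5683 -0.0632  0.2636] F [-9.7  4.3 -2.8] w 0.0094 norm shift [ 0.014 -0.543  2.208]
norm turn [-0.003 -0.002  0.001]
[(np.float64(0.6264), np.float64(0.1208)), (np.float64(0.6037), np.float64(0.0341))] [(([318, 216, 11, 12, 54], [323.1, 221.3]), (np.float64(0.6348), np.float64(0.1454)))]
```

View pics/s10.png

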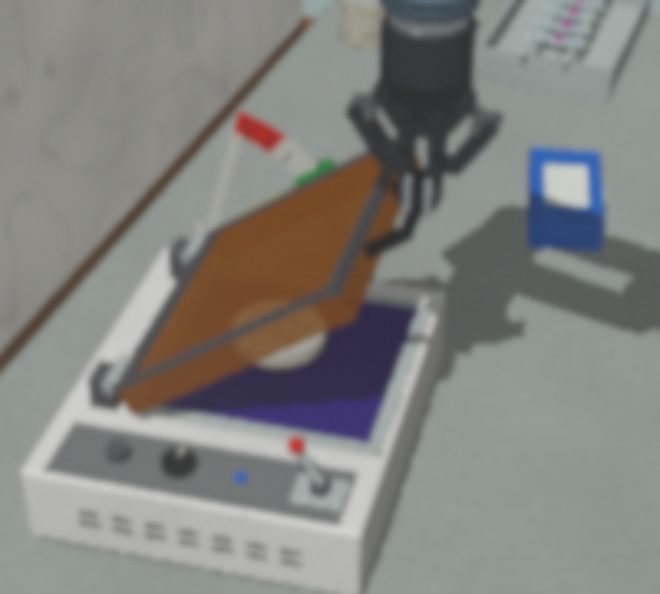

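```bash
python3 -c "
from workcell import env
print(env.finish_job())"
```

```text
the job is handed in; nothing more can be done
None
```

I switched the lamp on with the shield still shut, then lifted the shield by its bar to the green clip. I handed the job in at about t = 8 s, still gripping the bar. The hand-in gives no verdict.

- **Toggle:** I pushed it over until it met its stop, at about 10 N. The last side view still shows it leaning back in the on position.
- **Shield angle:** In the scene camera the pointer reads 0.626 rad and the clip's middle 0.625 to 0.645 rad. The height of the gripper gives about 0.645 rad. These agree to within about 0.02 rad, well inside the 0.07 rad limit and far from the red part.
- **Hold:** The fingers grip the bar at a 70 N setting. The arm was still over the last 0.7 s, with joint speeds below 0.002 rad/s and about 11 N on the wrist.
- **Bystanders:** The clip did not shift noticeably in the scene camera. The dish and slide box look unmoved in the pictures. I did not measure any bystander's position, and I did not check the dish stack or the stain bottle up close at the end, but the arm never went near them.

**Disagreements:**
- The fitted housing position is about 2–4 mm off along x. The bar and the pointer's radius both showed it. It shifts the pointer and clip readings almost equally.
- The finger opening read 9 mm on the 12 mm bar, but the bar stayed in the grip through the whole lift.

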